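# Lock the hold-down with the T key

## Task

Take the larger of the two T-handle hex keys from its wooden stand, seat it fully in the hex socket of the steel hold-down fixture, and turn it clockwise (seen from above) until the clamp finger has swung round over the steel block and comes up to its stop. Leave the key standing in the socket, let go of it, and leave the smaller key standing in its stand.

Things in the scene. Friction and masses are not known exactly. Their poses are not given: they have to be found in the camera images.
- big_key_grip (a point): Larger T key, 0.17 to 0.29 kg: black handle bar 90x16x24 mm, 16 mm shank, 22 mm (across flats) hex bit 34 mm long, lowest 6 mm tapered. Point: centre of the bar, 112 mm above the key's foot; z up the shank, x along the bar and through two hex corners. Stands upright, a little loose, 34 mm deep in a round wooden stand 60 mm wide, 42 mm high; foot 8 mm above the worktop. Lifts straight out.
- small_key_grip (a point): Smaller T key, a bystander: handle bar 56 mm long, 12 wide, 18 high, 12 mm hex bit. The point is the centre of its bar, 85 mm above its foot. It stands in a like wooden stand, 60 mm wide and 42 mm high.
- socket (a point): Centre of the hex socket's floor, 18 mm above the worktop, in a steel collar 60 mm wide (rim at 52 mm). A six-sided funnel, 41 mm across flats, leads 10 mm down into the hex hole: 24 mm across flats, 24 deep. Turns with the screw: z up, x along the clamp finger and through two hex corners. The key enters within 10 deg of any multiple of 60 and has that play. It yields 4 mm sideways (0.4 N/mm).
- screw (a joint): Clamp screw angle (rad), grows clockwise seen from above, vertical axis through the socket. Starts at 0.45 to 0.75, finger clear of the block; 1.57 is its stop, finger over the block's middle. Friction 0.08 N m; stays where left. Finger: 18 mm wide, reaches 74 mm from the axis, top 43 mm above the worktop. Fixed base 130x190 mm; steel block 68x68 mm, top at 31 mm.
Not all that is in view belongs to the job. Leave any blue look-alike of the part that bears small_key_grip alone.

How it is judged (in metres and radians):
On the way, in this order (a step that is already met when the one before it is completed fails the run):
1. the larger key is seated in the socket (z of big_key_grip in the frame of socket between 0.1 and 0.12 m and horizontal distance between big_key_grip and socket below 0.022 m and angle between big_key_grip's own z axis and vertical below 0.22 rad), for 0.1 s.
2. with the key seated, the screw is turned clockwise to its stop (all of step 1 and value of joint screw above 1.3 rad), for 0.1 s.
At the end, for the whole second after the job is handed in: The larger key stands released in the socket, its foot within 8 mm of the socket floor, its handle within 22 mm of the socket's axis and its shank within 0.22 rad of upright; the screw has been turned to at least 1.3 rad (its stop is at 1.57); the smaller key still stands in its stand (all of step 2 and angle between small_key_grip's own z axis and vertical below 0.3 rad); the robot touches nothing.
It fails at once if the smaller key is pulled out, knocked over or moved more than 30 mm (distance of small_key_grip from where it was at the start of the episode above 0.03 m).
It also fails if it takes over 45 s, if anything falls off the work surface, if the arm or the gripper's body presses on something with over 40 N, if the wrist force passes 120 N, or if a joint passes its speed limit or range.

## Robot

A 6-joint arm with a two-finger parallel gripper is mounted at the origin on a cart in front of the work surface, level with it; the furniture and walls round the work are solid. World frame = base frame: x ahead of the robot, y to its left, z up, the work surface at z = 0. Lengths are in m, angles in degrees, forces in N, time in s.
With the tool pointing down it reaches from about 0.375 to 0.9 m from the base axis. Payload 3.1 kg.
Tool frame: the origin (TCP) lies at the very end of the fingers, on their centre line; the grasp point (between the pads) lies behind it (bot.grip_depth is the z of the grasp point in the tool frame, in m); z points along the fingers, y is the direction in which the jaws open and shut (so a half turn about z gives the same grasp; the last joint's range is limited). The gripper opens to 87 mm and grips with 3 to 60 N. Pads are 19 mm wide; open, the fingers measure 117 mm over their backs; the gripper's body (75 mm by 190 mm) begins 51 mm behind the grasp point.
Start: joints at [-77.206, 30.224, 82.088, -0, 67.689, -10.227], TCP at [0.244, -0.575, 0.223] pointing down, gripper open.
Joint ranges: [-176.69, 176.69], [-43.24, 126.21], [12.49, 139.97], [-82, 262], [0, 151.66], [-163.58, 163.58]. Speed limits (degrees/s): [159.86, 159.86, 180, 180, 180, 180].

## Interface

Orientations are given as a 3x3 rotation matrix whose columns are the frame's x, y, z axes.
In Python, from rig import bot, vision gives the robot as it stands. The module is installed in compiled form; this text tells all that it offers.
- The arm moves only by the shell command python3 -m jog 'ROWS'. ROWS is JSON, a list of rows, each a list of 3 entries, a list of its own where there are three numbers: the shift along the tool's x, y, z in mm, then the turn, a rotation vector about the tool's x, y, z in degrees, then the closure, from 0 (fully open) to 1 (shut). In form: [[[dx, dy, dz], [wx, wy, wz], fingers], ...]. A call has 1 to 12 rows; each row is the pose to reach, as a shift and turn from the pose commanded when the call began, along the tool's axes at that moment; what a row does not reach only later rows make up. A row lasts 1/12 s, in which the tool goes at most 41.7 mm and 7.16 degrees, less where a joint would pass 70% of its speed; a pose out of reach is approached as far as the arm can. A call with a gripper value outside its range is refused whole. The fingers move at their own pace and stop on an object; the grip force is fixed at half the most. Time passes only in rows, so rows that repeat a pose let the fingers close. It gives the time, the measured TCP pose, the force and the opening at its end, in the units of the state.
- bot.read_state(): the state, without advancing time (a new reading comes with each control period).
- vision.capture(name): name is "scene" or "top"; returns the picture (420x560x3 uint8, red, green, blue); there is no depth.
- vision.camera_info(name): a dict with "intrinsics" (3x3 intrinsics, pixels), "dist" ([k1, k2, p1, p2, k3] as OpenCV has them; the pictures are not rectified), "camera_from_world" (4x4, takes a point from world to camera coordinates). Camera axes: x right, y up, looking along -z (the intrinsics and any distortion apply to the point x, -y, -z); pixel columns grow to the right and rows downward; lengths in m; the calibration is good to about 2 mm. A picture is of the moment at which its call begins. camera_info takes no time and is no camera call.
- bot.hand_in(): hands the job in, once; it reports no verdict.
The state is a dict: "time_s": time; "joint_positions": joint angles; "qvel": joint speeds; "tau": joint torques, N m; "position": TCP position; "tcp_rot": TCP orientation; "force": force on the tool from outside, world axes, zero at the start; "moment": the same for the moment, N m; "opening": opening from 0.0 (shut) to 1.0 (fully open).
Only numpy, scipy, OpenCV 4.12 (cv2) and the standard library are available. Lean on these libraries where they do the work, as an engineer would, in place of code of your own. Each camera call takes 0.05 s, during which the arm holds its last target. There are 200 camera calls.

## Working session

There is one attempt and no reset: what is moved stays moved. The work goes in short steps, Python scripts to look and compute and a shell command to move; the robot and the scene stay as the last step left them, time stands still between calls to the robot, and variables do not carry over. Pictures are saved under pics/ and viewed, about 8 in all and at most 12, crops included, and the job is handed in when it is done.

```bash
mkdir -p pics; python3 - <<'E'
from rig import bot, vision
import cv2
for n in ("scene","top"):
    i=vision.camera_info(n); print(n,i["intrinsics"],i["dist"],i["camera_from_world"])
    cv2.imwrite(f"pics/{n}0.png",vision.capture(n)[:,:,::-1])
s=bot.read_state(); print(s["time_s"],s["position"],s["tcp_rot"],s["opening"],bot.grip_depth)
E
```

```text
scene [[395.63624845   0.         278.12257077]
 [  0.         395.63624845 208.902286  ]
 [  0.           0.           1.        ]] [-0.03903984  0.          0.          0.          0.        ] [[ 0.47587373 -0.87947219  0.0085359  -0.39883389]
 [ 0.37769002  0.21310991  0.90107403 -0.23215284]
 [-0.79428864 -0.42557354  0.43358128 -0.58211039]
 [ 0.          0.          0.          1.        ]]
top [[479.0601222    0.         273.42650213]
 [  0.         479.0601222  205.74474128]
 [  0.           0.           1.        ]] [-0.04067848  0.          0.          0.          0.        ] [[-0.02317629 -0.99970551 -0.00719344 -0.14421872]
 [ 0.99933544 -0.023369    0.02797442 -0.48246745]
 [-0.02813428 -0.00654031  0.99958276 -0.98425137]
 [ 0.          0.          0.          1.        ]]
0.1 [ 0.2442969  -0.57454726  0.22165126] [[ 9.20354756e-01  3.91084315e-01 -4.25941929e-04]
 [ 3.91084374e-01 -9.20352779e-01  1.94296624e-03]
 [ 3.67846785e-04 -1.95479746e-03 -9.99998022e-01]] 1.001379867530862 -0.0187
```

View pics/scene0.png

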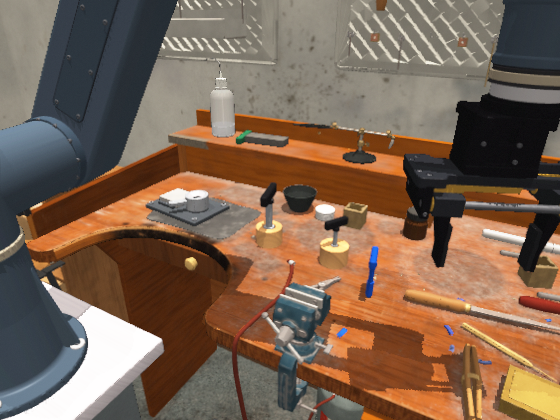

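View pics/top0.png

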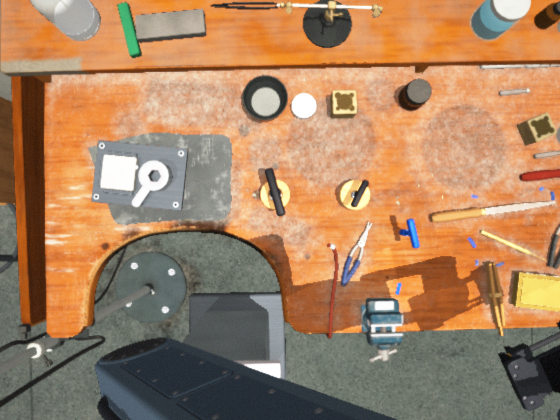

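Top view: the large key is at about (275,191) and the small key at (358,192). The blue look-alike lies at (411,234), and the fixture socket is at (153,177) with its finger toward (138,200). The candidates for the big key are those three T shapes, and I choose (275,191): black, with the longer bar. I'll check it in close crops.

```bash
python3 - <<'E'
import cv2, numpy as np
a=cv2.imread("pics/top0.png")
c1=cv2.resize(a[150:225,85:195],None,fx=7,fy=7,interpolation=cv2.INTER_CUBIC)[:, :770]
cv2.imwrite("pics/c_fix.png",c1)
c2=cv2.resize(a[155:225,245:385],None,fx=5.5,fy=5.5,interpolation=cv2.INTER_CUBIC)
cv2.imwrite("pics/c_key.png",c2)
E
cat > h.py <<'E'
import numpy as np, cv2
from rig import bot, vision
def ray(n,px):
    i=vision.camera_info(n);K=np.array(i["intrinsics"]);T=np.array(i["camera_from_world"])
    u=cv2.undistortPoints(np.array([[px]],float),K,np.array(i["dist"]))[0,0]
    d=T[:3,:3].T@np.array([u[0],-u[1],-1]); return -T[:3,:3].T@T[:3,3],d
def at(n,px,z):
    o,d=ray(n,px); return o+d*(z-o[2])/d[2]
def proj(n,p):
    i=vision.camera_info(n);T=np.array(i["camera_from_world"])
    c=T[:3,:3]@np.array(p)+T[:3,3]
    return cv2.projectPoints(np.array([[c[0],-c[1],-c[2]]]),np.zeros(3),np.zeros(3),np.array(i["intrinsics"]),np.array(i["dist"]))[0][0,0]
E
```

```text
(no output)
```

View pics/c_fix.png

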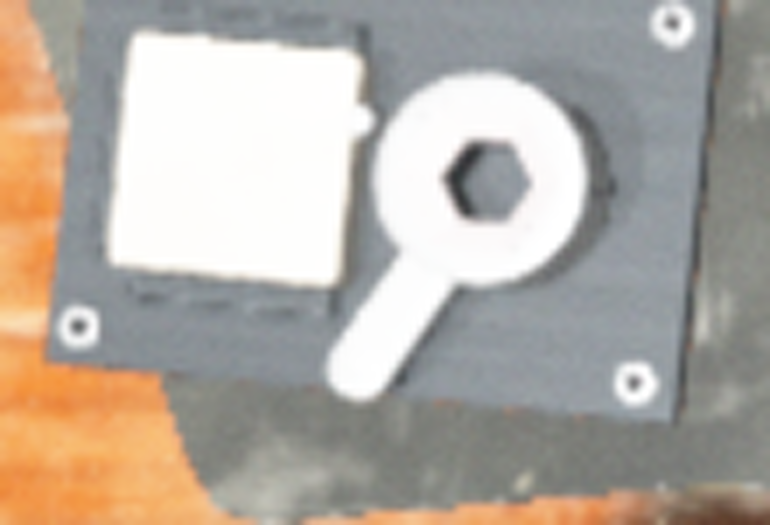

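View pics/c_key.png

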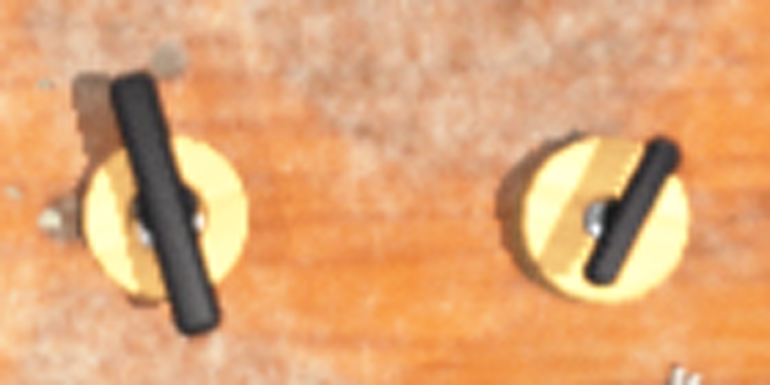

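The fixture crop shows the collar centre at (480,178) and the finger tip end at about (348,392), with the block to the left. The key crop shows the big bar running (133,78)–(200,328) and the stand centre at (166,218). The small key's bar is visibly shorter, so the choice holds.

```bash
python3 - <<'E'
from h import *
F=lambda u,v:(85+(u+.5)/7-.5,150+(v+.5)/7-.5)
K=lambda u,v:(245+(u+.5)/5.5-.5,155+(v+.5)/5.5-.5)
c=at("top",F(480,178),.052);t=at("top",F(352,390),.043);hx=at("top",F(487,181),.042)
print("collar",c,"hexhole",hx,"tip",t,np.linalg.norm((t-c)[:2]),"finger az",np.degrees(np.arctan2(*(t-c)[1::-1])))
b=[at("top",F(*p),.031) for p in((133,32),(362,50),(340,285),(108,265))]
bc=sum(b)/4;print("block",bc,np.linalg.norm(b[0]-b[1]),"az from c",np.degrees(np.arctan2(*(bc-c)[1::-1])))
e1=at("top",K(133,78),.132);e2=at("top",K(200,328),.132);m=(e1+e2)/2
print("bar",m,np.linalg.norm(e1-e2),"az",np.degrees(np.arctan2(*(e1-e2)[1::-1])),"stand",at("top",K(166,218),.042))
s=at("top",K(632,212),.1);print("small",s)
st=bot.read_state();print(np.degrees(np.arctan2(*st["tcp_rot"][1::-1,1])))
print("scene proj bar",proj("scene",[m[0],m[1],.12]),"collar",proj("scene",c))
E
```

```text
collar [0.54429502 0.08152856 0.052     ] hexhole [0.54436941 0.08210017 0.042     ] tip [0.48534893 0.12165423 0.043     ] 0.07130715572292573 finger az 145.75617653183187
block [0.55405492 0.15842372 0.031     ] 0.06762687817314489 az from c 82.76642471804831
bar [ 0.50118042 -0.1594102   0.132     ] 0.08512677753656196 az 13.649735315542381 stand [ 0.50088117 -0.15886085  0.042     ]
small [ 0.49619207 -0.31776555  0.1       ]
-66.97796799863282
scene proj bar [269.33317111 194.51167521] collar [196.91445312 194.41617389]
```

```bash
cat >> h.py <<'E'
def go(x,y,z,az):
    s=bot.read_state();R=np.array(s["tcp_rot"]);d=R.T@(np.array([x,y,z])-s["position"])*1000
    a=np.radians(az);Y=np.array([np.cos(a),np.sin(a),0]);Z=np.array([0,0,-1.]);T=np.c_[np.cross(Y,Z),Y,Z]
    print("t",s["time_s"],"shift",d.round(1),"turn",np.degrees(cv2.Rodrigues(R.T@T)[0].ravel()).round(1),"F",np.round(s["force"],1),"M",np.round(s["moment"],2),"op",round(s["opening"],3),"az",np.degrees(np.arctan2(R[1,1],R[0,1])).round(1),"pos",np.round(s["position"],4),"j6",round(s["joint_positions"][5],1))
E
python3 -c "
from h import *
go(.5012,-.1593,.19,-76.35)"
```

```text
t 0.1 shift [ 398.8 -281.6   32.3] turn [-0.1 -0.   9.4] F [-0.  -0.8 -0.1] M [ 0.02  0.05 -0.  ] op 1.001 az -67.0 pos [ 0.2443 -0.5745  0.2217] j6 -10.2
```

```bash
python3 -m jog '[[[399,-282,0],[0,0,9.4],0],[[399,-282,0],[0,0,9.4],0],[[399,-282,0],[0,0,9.4],0],[[399,-282,0],[0,0,9.4],0],[[399,-282,0],[0,0,9.4],0],[[399,-282,0],[0,0,9.4],0],[[399,-282,0],[0,0,9.4],0],[[399,-282,0],[0,0,9.4],0],[[399,-282,0],[0,0,9.4],0],[[399,-282,0],[0,0,9.4],0],[[399,-282,0],[0,0,9.4],0],[[399,-282,0],[0,0,9.4],0]]'
python3 - <<'E'
from h import *
go(.5012,-.1593,.101,-76.35)
a=vision.capture("scene");cv2.imwrite("pics/s1.png",cv2.resize(a[90:260,150:400,::-1],None,fx=3,fy=3,interpolation=cv2.INTER_CUBIC))
E
```

```text
time_s: 1.1
position: [0.5022, -0.1564, 0.2223]
tcp_rot: [[0.972, 0.237, -0.0], [0.237, -0.972, 0.001], [-0.0, -0.001, -1.0]]
force: [0.0, -0.1, 0.4]
opening: 0.997
t 1.1 shift [ -1.7   2.7 121.3] turn [-0.1  0.   0.1] F [ 0.  -0.1  0.4] M [-0.03 -0.02 -0.02] op 0.997 az -76.3 pos [ 0.5022 -0.1564  0.2223] j6 46.8
```

View pics/s1.png

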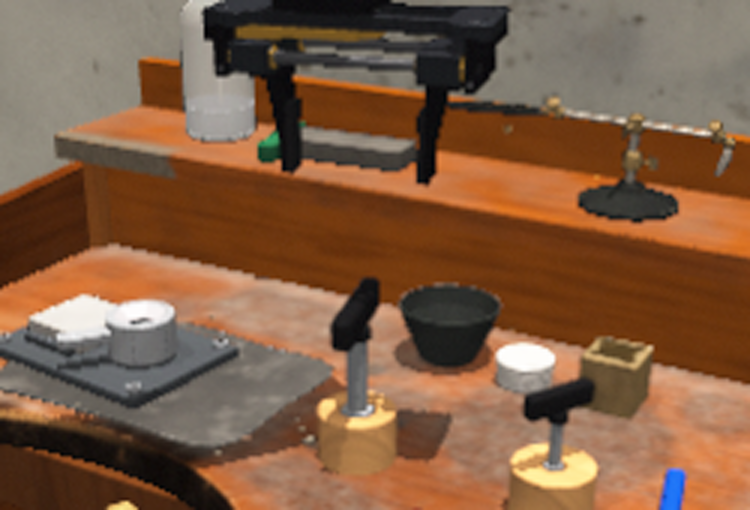

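The scene view shows the open gripper straight above the upright large key. Its bar is at scene (268.5,195), which agrees with the projected (269.3,194.5). Descending to it.

```bash
python3 -m jog '[[[0,0,40],[0,0,0],0],[[0,0,80],[0,0,0],0],[[0,0,105],[0,0,0],0],[[0,0,121],[0,0,0],0],[[0,0,121],[0,0,0],0]]'
python3 - <<'E'
from h import *
go(.5012,-.1593,.101,-76.35)
E
```

```text
time_s: 1.57
position: [0.4986, -0.1583, 0.0979]
tcp_rot: [[0.972, 0.236, -0.008], [0.236, -0.972, 0.004], [-0.006, -0.006, -1.0]]
force: [-0.8, 0.2, 0.1]
opening: 0.994
t 1.5667 shift [ 2.3  1.6 -3.1] turn [-0.3  0.4 -0. ] F [-0.8  0.2  0.1] M [ 0.02  0.05 -0.02] op 0.994 az -76.4 pos [ 0.4986 -0.1583  0.0979] j6 46.5
```

```bash
python3 -m jog '[[[0,0,0],[0,0,0],0],[[0,0,0],[0,0,0],0]]'; python3 -c "
from h import *
go(.5012,-.1593,.101,-76.35)"
```

```text
time_s: 1.73
position: [0.502, -0.1602, 0.1023]
tcp_rot: [[0.972, 0.235, 0.001], [0.235, -0.972, -0.001], [0.001, 0.001, -1.0]]
force: [0.6, -0.4, -0.0]
opening: 0.998
t 1.7333 shift [-0.6 -1.   1.3] turn [ 0.1 -0.1 -0. ] F [ 0.6 -0.4 -0. ] M [ 0.02  0.03 -0.06] op 0.998 az -76.4 pos [ 0.502  -0.1602  0.1023] j6 46.5
```

Within about 1 mm. Closing on the bar.

```bash
python3 -m jog '[[[0,0,1],[0,0,0],1],[[0,0,1],[0,0,0],1],[[0,0,1],[0,0,0],1],[[0,0,1],[0,0,0],1],[[0,0,1],[0,0,0],1],[[0,0,1],[0,0,0],1],[[0,0,1],[0,0,0],1],[[0,0,1],[0,0,0],1]]'; python3 -c "
from h import *
go(.5012,-.1593,.101,-76.35)"
```

```text
time_s: 2.4
position: [0.5014, -0.1596, 0.1006]
tcp_rot: [[0.972, 0.236, -0.0], [0.236, -0.972, 0.0], [-0.0, -0.0, -1.0]]
force: [0.3, -0.4, -0.2]
opening: 0.481
t 2.4 shift [-0.1 -0.3 -0.4] turn [-0.  0. -0.] F [ 0.3 -0.4 -0.2] M [0.03 0.03 0.04] op 0.481 az -76.4 pos [ 0.5014 -0.1596  0.1006] j6 46.5
```

```bash
python3 -m jog '[[[0,0,0],[0,0,0],1],[[0,0,0],[0,0,0],1],[[0,0,0],[0,0,0],1],[[0,0,0],[0,0,0],1],[[0,0,0],[0,0,0],1],[[0,0,0],[0,0,0],1],[[0,0,0],[0,0,0],1],[[0,0,0],[0,0,0],1]]'; python3 -c "
from h import *
go(.5012,-.1593,.16,-76.35)"
```

```text
time_s: 3.07
position: [0.5014, -0.1596, 0.1005]
tcp_rot: [[0.972, 0.236, -0.0], [0.236, -0.972, 0.0], [-0.0, -0.0, -1.0]]
force: [0.1, 0.1, -0.0]
opening: 0.237
t 3.0667 shift [ -0.1  -0.3 -59.5] turn [-0.  0. -0.] F [ 0.1  0.1 -0. ] M [-0.01  0.07  0.  ] op 0.237 az -76.4 pos [ 0.5014 -0.1596  0.1005] j6 46.5
```

```bash
python3 -m jog '[[[0,0,0],[0,0,0],1],[[0,0,0],[0,0,0],1],[[0,0,0],[0,0,0],1],[[0,0,0],[0,0,0],1],[[0,0,0],[0,0,0],1],[[0,0,0],[0,0,0],1]]'; python3 -m jog '[[[0,0,-10],[0,0,0],1],[[0,0,-25],[0,0,0],1],[[0,0,-45],[0,0,0],1],[[0,0,-65],[0,0,0],1],[[0,0,-80],[0,0,0],1],[[0,0,-85],[0,0,0],1],[[0,0,-85],[0,0,0],1],[[0,0,-85],[0,0,0],1]]'; python3 -c "
from h import *
go(.5444,.0818,.186,-4.2)"
```

```text
time_s: 3.57
position: [0.5013, -0.1596, 0.1005]
tcp_rot: [[0.972, 0.235, -0.0], [0.235, -0.972, 0.0], [-0.0, -0.0, -1.0]]
force: [-1.0, -0.1, -1.3]
opening: 0.238
time_s: 4.23
position: [0.501, -0.1594, 0.1854]
tcp_rot: [[0.972, 0.236, -0.0], [0.236, -0.972, 0.0], [-0.0, -0.0, -1.0]]
force: [0.7, 0.5, -2.6]
opening: 0.236
t 4.2333 shift [  99.  -224.2   -0.5] turn [ -0.    0.  -72.2] F [ 0.7  0.5 -2.6] M [-0.03  0.06  0.03] op 0.236 az -76.4 pos [ 0.501  -0.1594  0.1854] j6 46.5
```

```bash
python3 -m jog '[[[10,-22,0],[0,0,-7],1],[[20,-45,0],[0,0,-14],1],[[30,-67,0],[0,0,-21],1],[[40,-90,0],[0,0,-28],1],[[50,-112,0],[0,0,-35],1],[[60,-135,0],[0,0,-42],1],[[70,-157,0],[0,0,-49],1],[[80,-180,0],[0,0,-56],1],[[90,-203,0],[0,0,-63],1],[[97,-218,0],[0,0,-69],1],[[99,-224,0],[0,0,-72],1],[[99,-224,0],[0,0,-72],1]]'; python3 -m jog '[[[0,0,0],[0,0,0],1],[[0,0,0],[0,0,0],1],[[0,0,0],[0,0,0],1]]';python3 - <<'E'
from h import *
go(.5444,.0818,.150,-4.2)
a=vision.capture("scene")[130:230,140:260,::-1];b=vision.capture("top")[110:230,80:240,::-1]
f=lambda x:cv2.resize(x,(400,int(400*x.shape[0]/x.shape[1])),interpolation=cv2.INTER_CUBIC)
a,b=f(a),f(b);h=max(len(a),len(b))
p=lambda x:np.vstack([x,np.zeros((h-len(x),400,3),np.uint8)])
cv2.imwrite("pics/s2.png",np.hstack([p(a),p(b)]))
E
```

```text
time_s: 5.23
position: [0.5437, 0.0832, 0.1839]
tcp_rot: [[0.073, 0.997, -0.003], [0.997, -0.073, 0.001], [0.0, -0.004, -1.0]]
force: [-0.3, 0.1, -3.2]
opening: 0.234
time_s: 5.48
position: [0.5445, 0.0806, 0.185]
tcp_rot: [[0.078, 0.997, -0.001], [0.997, -0.078, -0.0], [-0.0, -0.001, -1.0]]
force: [0.3, 0.1, -1.6]
opening: 0.24
t 5.4833 shift [ 1.2 -0.2 35. ] turn [-0.1  0.  -0.3] F [ 0.3  0.1 -1.6] M [-0.04 -0.07 -0.01] op 0.24 az -4.5 pos [0.5445 0.0806 0.185 ] j6 1.3
```

View pics/s2.png

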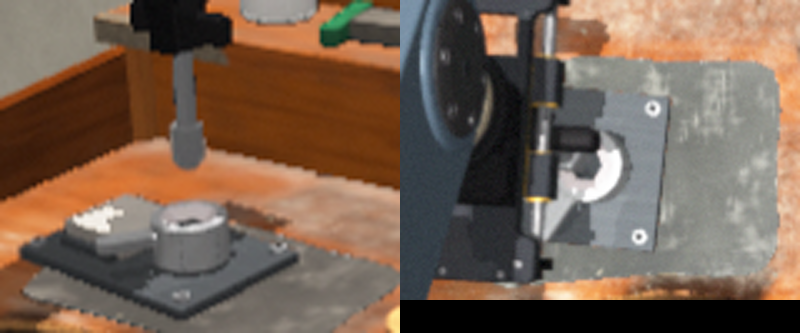

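The key hangs vertical over the socket, with its foot at scene (196.4,180) and the collar centre at (198,193.6), against a predicted 196.9. That's within the funnel's tolerance, so I'm lowering it and watching the force.

```bash
python3 -m jog '[[[1,0,15],[0,0,0],1],[[1,0,30],[0,0,0],1],[[1,0,38],[0,0,0],1],[[1,0,42],[0,0,0],1],[[1,0,46],[0,0,0],1],[[1,0,46],[0,0,0],1]]';python3 -c "
from h import *
go(.5444,.0818,.1105,-4.2)"
```

```text
time_s: 6.08
position: [0.5448, 0.0822, 0.1391]
tcp_rot: [[0.077, 0.997, -0.001], [0.997, -0.077, 0.0], [-0.0, -0.001, -1.0]]
force: [-1.2, -0.5, -2.0]
opening: 0.239
t 6.0833 shift [-0.4 -0.3 28.6] turn [-0.   0.  -0.2] F [-1.2 -0.5 -2. ] M [-0.09 -0.07  0.09] op 0.239 az -4.4 pos [0.5448 0.0822 0.1391] j6 1.4
```

```bash
python3 -m jog '[[[0,0,3],[0,0,0],1],[[0,0,6],[0,0,0],1],[[0,0,9],[0,0,0],1],[[0,0,12],[0,0,0],1],[[0,0,12],[0,0,0],1]]';python3 -c "
from h import *
go(.5444,.0818,.1105,-4.2)"
```

```text
time_s: 6.5
position: [0.5445, 0.0825, 0.1271]
tcp_rot: [[0.076, 0.997, -0.001], [0.997, -0.076, 0.0], [0.0, -0.001, -1.0]]
force: [-0.0, -0.4, -2.0]
opening: 0.237
t 6.5 shift [-0.7 -0.  16.6] turn [-0.1 -0.  -0.2] F [-0.  -0.4 -2. ] M [ 0.03 -0.01 -0.01] op 0.237 az -4.4 pos [0.5445 0.0825 0.1271] j6 1.4
```

```bash
python3 -m jog '[[[0,0,4],[0,0,0],1],[[0,0,8],[0,0,0],1],[[0,0,11],[0,0,0],1],[[0,0,14],[0,0,0],1],[[0,0,16],[0,0,0],1],[[0,0,16],[0,0,0],1]]';python3 -c "
from h import *
go(.5444,.0818,.1105,-4.2)"
```

```text
time_s: 7.0
position: [0.5445, 0.0824, 0.1109]
tcp_rot: [[0.076, 0.997, -0.001], [0.997, -0.076, 0.0], [-0.0, -0.001, -1.0]]
force: [-0.1, -0.1, -3.1]
opening: 0.235
t 7.0 shift [-0.7 -0.1  0.4] turn [-0.1  0.  -0.2] F [-0.1 -0.1 -3.1] M [ 0.04 -0.05 -0.02] op 0.235 az -4.4 pos [0.5445 0.0824 0.1109] j6 1.4
```

The key is down to floor height with no side load. Turning clockwise now.

```bash
python3 -m jog '[[[0,0,0],[0,0,5],1],[[0,0,0],[0,0,10],1],[[0,0,0],[0,0,15],1],[[0,0,0],[0,0,20],1],[[0,0,0],[0,0,25],1],[[0,0,0],[0,0,30],1],[[0,0,0],[0,0,35],1],[[0,0,0],[0,0,40],1],[[0,0,0],[0,0,45],1],[[0,0,0],[0,0,50],1],[[0,0,0],[0,0,50],1]]';python3 -c "
from h import *
go(.5444,.0818,.1105,-76)"
```

```text
time_s: 7.92
position: [0.545, 0.0823, 0.1116]
tcp_rot: [[0.814, 0.581, 0.0], [0.581, -0.814, -0.0], [-0.0, 0.0, -1.0]]
force: [0.2, 0.7, -2.5]
opening: 0.235
t 7.9167 shift [-0.8  0.1  1.1] turn [ 0.   0.  21.6] F [ 0.2  0.7 -2.5] M [ 0.04 -0.01  0.03] op 0.235 az -54.4 pos [0.545  0.0823 0.1116] j6 51.4
```

```bash
python3 -m jog '[[[0,0,0.5],[0,0,4],1],[[0,0,0.5],[0,0,8],1],[[0,0,0.5],[0,0,11],1],[[0,0,0.5],[0,0,14],1],[[0,0,0.5],[0,0,14],1]]';python3 - <<'E'
from h import *
go(.5444,.0818,.1105,-76)
a=vision.capture("scene")[130:230,140:260,::-1];b=vision.capture("top")[110:230,80:240,::-1]
f=lambda x:cv2.resize(x,(400,int(400*x.shape[0]/x.shape[1])),interpolation=cv2.INTER_CUBIC)
a,b=f(a),f(b);h=max(len(a),len(b))
p=lambda x:np.vstack([x,np.zeros((h-len(x),400,3),np.uint8)])
cv2.imwrite("pics/s3.png",np.hstack([p(a),p(b)]))
E
```

```text
time_s: 8.33
position: [0.5453, 0.0823, 0.1114]
tcp_rot: [[0.929, 0.37, 0.001], [0.37, -0.929, -0.0], [0.001, 0.001, -1.0]]
force: [-0.3, 0.6, -0.6]
opening: 0.237
t 8.3333 shift [-1.   0.1  0.9] turn [ 0.  -0.   7.7] F [-0.3  0.6 -0.6] M [ 0.   -0.    0.04] op 0.237 az -68.3 pos [0.5453 0.0823 0.1114] j6 65.3
```

View pics/s3.png

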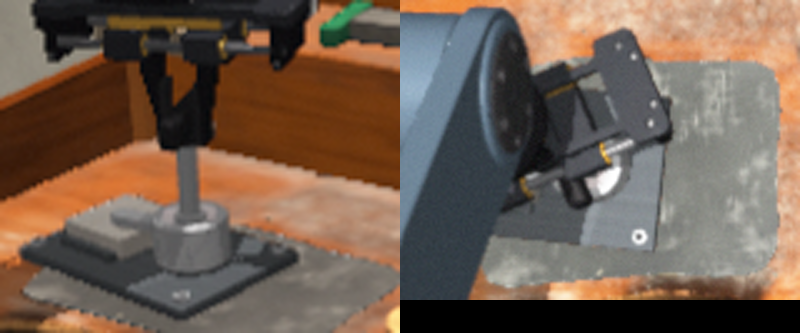

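The key is seated and the finger is now over the block. I'll creep on until the moment shows the stop.

```bash
python3 -m jog '[[[0,0,0.5],[0,0,2],1],[[0,0,0.5],[0,0,4],1],[[0,0,0.5],[0,0,4],1]]';python3 -c "
from h import *
go(.5444,.0818,.1105,-76)";python3 -m jog '[[[0,0,0],[0,0,2],1],[[0,0,0],[0,0,4],1],[[0,0,0],[0,0,4],1]]';python3 -c "
from h import *
go(.5444,.0818,.1105,-76)"
```

```text
time_s: 8.68
position: [0.5456, 0.0823, 0.1112]
tcp_rot: [[0.953, 0.304, 0.002], [0.304, -0.953, -0.0], [0.002, 0.001, -1.0]]
force: [-0.2, -0.7, 3.9]
opening: 0.239
t 8.6833 shift [-1.3  0.1  0.7] turn [ 0.  -0.1  3.7] F [-0.2 -0.7  3.9] M [-0.05  0.11  0.08] op 0.239 az -72.3 pos [0.5456 0.0823 0.1112] j6 69.3
time_s: 8.93
position: [0.5456, 0.0823, 0.1112]
tcp_rot: [[0.971, 0.237, 0.002], [0.237, -0.971, -0.0], [0.002, 0.001, -1.0]]
force: [-1.4, 0.5, 4.1]
opening: 0.232
t 8.9333 shift [-1.3  0.2  0.7] turn [ 0.  -0.1 -0.3] F [-1.4  0.5  4.1] M [-0.04  0.09  0.04] op 0.232 az -76.3 pos [0.5456 0.0823 0.1112] j6 73.3
```

```bash
python3 -m jog '[[[0,0,0],[0,0,2],1],[[0,0,0],[0,0,4],1],[[0,0,0],[0,0,4],1]]';python3 -c "
from h import *
go(.5444,.0818,.1105,-76)"
```

```text
time_s: 9.18
position: [0.5456, 0.0823, 0.1112]
tcp_rot: [[0.986, 0.169, 0.002], [0.169, -0.986, -0.0], [0.002, 0.0, -1.0]]
force: [-0.5, -0.4, 5.3]
opening: 0.233
t 9.1833 shift [-1.2  0.3  0.7] turn [ 0.  -0.1 -4.3] F [-0.5 -0.4  5.3] M [-0.04  0.07  0.05] op 0.233 az -80.3 pos [0.5456 0.0823 0.1112] j6 77.3
```

```bash
python3 -m jog '[[[0,0,0],[0,0,2],1],[[0,0,0],[0,0,4],1],[[0,0,0],[0,0,6],1],[[0,0,0],[0,0,6],1]]';python3 - <<'E'
from h import *
go(.5444,.0818,.1105,-76)
a=vision.capture("scene")[150:220,140:240,::-1]
cv2.imwrite("pics/s4.png",cv2.resize(a,None,fx=7,fy=7,interpolation=cv2.INTER_CUBIC))
for az in (75,80,83,86,90,100):
    r=np.radians(az); print(az,((proj("scene",[.5444+.074*np.cos(r),.0818+.074*np.sin(r),.043])-[140,150])*7).round())
E
```

```text
time_s: 9.52
position: [0.5454, 0.0823, 0.111]
tcp_rot: [[0.998, 0.066, 0.001], [0.066, -0.998, -0.001], [0.001, 0.001, -1.0]]
force: [-0.1, -1.0, 4.6]
opening: 0.238
t 9.5167 shift [-1.   0.4  0.5] turn [  0.   -0.1 -10.2] F [-0.1 -1.   4.6] M [-0.04  0.09  0.32] op 0.238 az -86.2 pos [0.5454 0.0823 0.111 ] j6 83.2
75 [286. 279.]
80 [273. 283.]
83 [265. 286.]
86 [258. 290.]
90 [248. 294.]
100 [227. 306.]
```

View pics/s4.png

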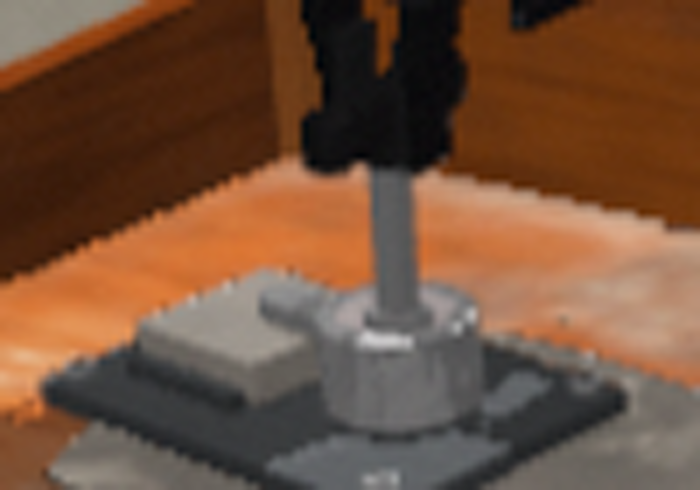

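The finger tip at crop (265,300) puts its azimuth at about 83–85°, over the middle of the block. The moment jumped to 0.32 N m, so it is at the stop. Relaxing slightly, opening, then lifting off.

```bash
python3 -m jog '[[[0,0,-0.5],[0,0,-3],1],[[0,0,-0.5],[0,0,-4],1],[[0,0,-0.5],[0,0,-4],0],[[0,0,-0.5],[0,0,-4],0],[[0,0,-0.5],[0,0,-4],0],[[0,0,-0.5],[0,0,-4],0],[[0,0,-0.5],[0,0,-4],0],[[0,0,-0.5],[0,0,-4],0],[[0,0,-0.5],[0,0,-4],0],[[0,0,-0.5],[0,0,-4],0],[[0,0,-0.5],[0,0,-4],0],[[0,0,-0.5],[0,0,-4],0]]'; python3 -m jog '[[[0,0,0],[0,0,0],0],[[0,0,0],[0,0,0],0],[[0,0,-5],[0,0,0],0],[[0,0,-15],[0,0,0],0],[[0,0,-30],[0,0,0],0],[[0,0,-60],[0,0,0],0],[[0,0,-90],[0,0,0],0],[[0,0,-110],[0,0,0],0],[[0,0,-120],[0,0,0],0],[[0,0,-120],[0,0,0],0],[[0,0,-120],[0,0,0],0],[[0,0,-120],[0,0,0],0]]';python3 - <<'E'
from h import *
go(.5444,.0818,.1105,-76)
a=vision.capture("scene")[90:270,140:380,::-1]
cv2.imwrite("pics/s5.png",cv2.resize(a,None,fx=3.3,fy=3.3,interpolation=cv2.INTER_CUBIC))
for z in (.052,.118,.142): print(((proj("scene",[.5444,.0818,z])-[140,90])*3.3).round())
E
```

```text
time_s: 10.57
position: [0.545, 0.0824, 0.1111]
tcp_rot: [[0.991, 0.133, 0.0], [0.133, -0.991, 0.0], [0.0, 0.0, -1.0]]
force: [-0.1, 0.7, -0.4]
opening: 0.913
time_s: 11.57
position: [0.5438, 0.0824, 0.2298]
tcp_rot: [[0.991, 0.133, -0.003], [0.133, -0.991, 0.0], [-0.003, -0.001, -1.0]]
force: [-0.4, -0.2, 0.3]
opening: 0.999
t 11.5667 shift [  0.9   0.7 119.3] turn [-0.   0.2 -6.4] F [-0.4 -0.2  0.3] M [0.01 0.12 0.06] op 0.999 az -82.4 pos [0.5438 0.0824 0.2298] j6 79.4
[188. 344.]
[181. 265.]
[178. 236.]
```

View pics/s5.png

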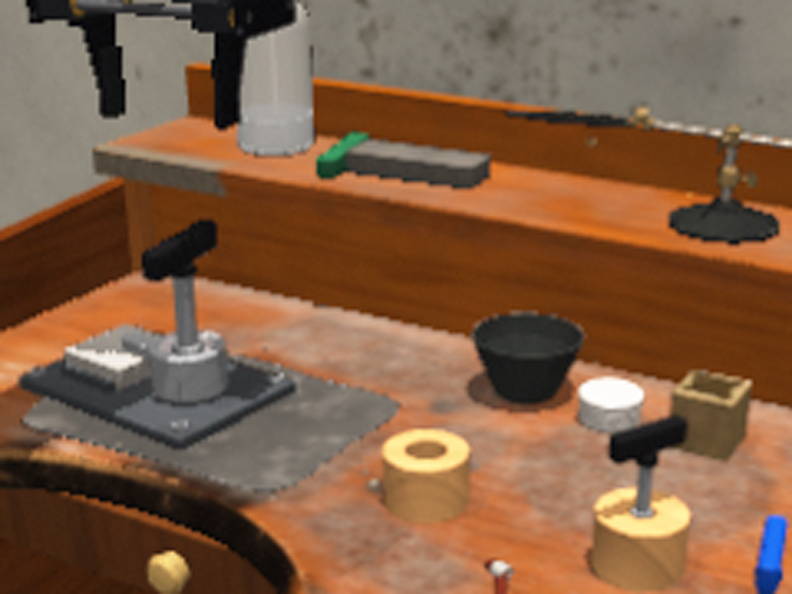

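The key stands upright in the socket, its bar centre at (180,250), which is the predicted position for z = 0.130 (fully seated). The finger is over the block, the small key is upright in its stand, and the gripper is clear above. Handing in.

```bash
python3 -c "
from rig import bot
print(bot.hand_in())"
```

```text
the job is handed in; nothing more can be done
None
```

The job is done and handed in; the hand-in gives no verdict. I lifted the larger key from its stand, seated it in the socket, turned it about 82° clockwise to the stop, let go and raised the gripper clear. It took about 11.6 s of the 45 s.

**Last checks:**
- **Key seated:** in the last picture the key stands upright, with its bar centre where the projection puts it for 0.130 m, which is fully down on the socket floor.
- **Screw at its stop:** the moment jumped from about 0.05 to 0.32 N m. The finger is over the middle of the block, at about 84° azimuth by sight. The screw angle itself can't be read.
- **Smaller key:** it stands upright in its stand, and the gripper did not go near it.
- **Robot clear:** the gripper is open, about 90 mm above the key's bar, with forces near zero.

**What disagreed:**
- **Grip opening:** it read 0.236, about 20 mm if the scale is linear, on a bar 16 mm wide. The key was held firmly all the same.
- **Turn to the stop:** it took about 10° more than the roughly 72° I had worked out. That could be socket play, slip in the grip or my estimate of the finger's angle.

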